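Set out the buffer-making station

ROBOT

A 6-joint arm with a two-finger parallel gripper is mounted at the origin on the work surface. World frame = base frame: x ahead of the robot, y to its left, z up, the work surface at z = 0. Lengths are in mm, angles in rad, forces in N, time in s.
With the tool pointing down it reaches from about 275 to 1000 mm from the base axis. Payload 8.4 kg.
Tool frame: the origin (TCP) lies at the centre of the arm's flange, where the gripper is bolted on; the fingertips stand r.tip_extent ahead of it and the grasp point (between the pads) lies 155 mm ahead of it (r.tip_extent is the distance from the TCP to the fingertips, in mm); z points along the fingers, y is the direction in which the jaws open and shut (so a half turn about z gives the same grasp; the last joint's range is limited). The gripper opens to 85 mm and grips with 20 to 120 N. Pads are 22 mm wide; open, the fingers measure 114 mm over their backs; the gripper's body (76 mm by 85 mm) begins 54 mm behind the grasp point. The pads swing forward as they close: fully open they stand 13 mm farther back than shut.
Start: joints at [1.136, 0.353, 1.633, -0, 1.155, -0.002], TCP at [262.133, 567.376, 404.681] pointing down, gripper open.
Joint ranges: [-2.63, 2.63], [-0.92, 2.1], [0.06, 2.66], [-1.3, 4.44], [0, 2.69], [-3.02, 3.02]. Speed limits (rad/s): [2.22, 2.22, 2.79, 3.14, 3.14, 3.14].

INTERFACE

Orientations are given as [roll, pitch, yaw] about the fixed x, y, z axes, in that order (R = Rz(yaw) Ry(pitch) Rx(roll)).
In Python, from rig import sense, grab_frame, job, r gives the robot as it stands. The module is installed in compiled form; this text tells all that it offers.
- The arm moves only by the shell command python3 -m creep 'ROWS' [FORCE]. ROWS is JSON, a list of rows, each a list of 7 numbers: the turn, a rotation vector about the tool's x, y, z in rad, then the shift along the tool's x, y, z in mm, then the closure, from 0 (fully open) to 1 (shut). In form: [[wx, wy, wz, dx, dy, dz, fingers], ...]. A call has 1 to 10 rows; each row shifts and turns the pose as measured when the row begins, along the tool's axes as they then stand; what a row does not reach is not made up. A row lasts 1/12 s, in which the tool goes at most 41.7 mm and 7.16 degrees, less where a joint would pass 70% of its speed; a pose out of reach is approached as far as the arm can. A call with a gripper value outside its range is refused whole. The fingers move at their own pace and stop on an object; FORCE is the grip in N (left out, the last holds). Time passes only in rows, so rows that do not move let the fingers close. It gives the time, the measured TCP pose, the force and the opening at its end, in the units of the state.
- sense(): the state, without advancing time (a new reading comes with each control period).
- grab_frame(name): name is "scene" or "top" or "wrist"; returns a dict with "color" (384x512x3 uint8, red, green, blue), "mtx" (3x3 intrinsics, pixels), "T" (4x4, takes a point from camera to world coordinates). Camera axes: x right, y down, z forward; pixel columns grow to the right and rows downward; lengths in mm; the calibration is good to about 2 mm. A picture is of the moment at which its call begins. There is no depth.
- job.sign_off(): hands the job in, once; it reports no verdict.
The state is a dict: "clock": time; "qpos": joint angles; "qvel": joint speeds; "joint_efforts": joint torques, N m; "eef_pos": TCP position; "tcp_rot": TCP orientation; "contact_force": force on the tool from outside, world axes, zero at the start; "wrist_torque": the same for the moment, N m; "opening": opening from 0.0 (shut) to 1.0 (fully open).
Only numpy, scipy, OpenCV 4.12 (cv2) and the standard library are available. Lean on these libraries where they do the work, as an engineer would, in place of code of your own. Each camera call takes 0.05 s, during which the arm holds its last target.

TASK

Set out this lab bench for making up a buffer: stand the glass beaker in the middle of the magnetic stirrer's plate and put the white knobbed lid centrally on top of the beaker, and set the steel check weight in the middle of the balance's pan. Stand the reagent bottle with the screw cap directly behind the balance (the side opposite its display), in line with the pan and two to three centimetres clear of the housing, and stand the small squat jar on the bench midway between the stirrer and the balance, on the line joining the centres of plate and pan. Leave everything upright.

Things in the scene. Friction and masses are not known exactly. Their poses are not given: they have to be found in the camera images.
- beaker: Open clear-glass beaker, loose, about 60 g: outside diameter 50 mm from top to bottom, 70 mm high, wall 3 mm, white graduation marks on one side. Origin: centre of its underside, z up.
- lid: White plastic beaker cover, loose, about 35 g: flat disc 60 mm in diameter and 6 mm thick with a round knob 18 mm in diameter rising from its middle to 28 mm above the underside. The underside is flat and simply rests on the beaker's rim. It starts flat on the bench, knob up. Origin: centre of its underside, z up through the knob.
- bottle: Small reagent bottle, loose, about 180 g: clear glass body 56 mm in diameter up to 58 mm height, with a paper band, a shoulder narrowing to a 32 mm neck at 74 mm, and a blue screw cap 36 mm in diameter from 82 mm to 105 mm height (closed; can be lifted by the cap). Origin: centre of its underside, z up.
- jar: Small squat amber glass jar with a black lid, loose, about 80 g: body 44 mm in diameter, lid 46 mm in diameter from 40 mm to 55 mm height; 55 mm high in all. Origin: centre of its underside, z up.
- weight: Stainless steel check weight, loose, about 200 g: cylinder 32 mm in diameter and 34 mm high, then a 14 mm neck and a 22 mm knob; 60 mm high in all. Origin: centre of its underside, z up.
- stirrer: Magnetic stirrer, fixed: white housing 150 mm deep (x), 120 wide (y), black control knob on its front (12 mm proud), round white plate 108 mm in diameter mid-top. Origin: on the bench under the centre of plate and housing; flat plate top 46 mm above it. Its x axis points from front (roughly facing the robot) to rear. It stands left or right of the balance, about 260 mm between centres.
- balance: Top-pan balance, fixed: grey housing 135 mm deep (x), 110 wide (y), 30 high, display at its front (towards the robot), round steel pan 80 mm in diameter. Origin: on the bench under the pan's centre; flat pan top 36 mm above it, does not sink. Its x axis points from display to rear (away from the robot); the housing ends 50 mm behind the origin and 85 mm in front of it.
There are look-alikes about, which are no part of the job. Leave any red or yellow look-alike of the weight alone.

How it is judged:
By the outcome, as a careful person would: the job done as asked, in the order asked, and still so for the second after the job is handed in, with the robot touching nothing.
It also fails if it takes over 128 s, if anything falls off the work surface, if the arm or the gripper's body presses on something with over 40 N, if the wrist force passes 120 N, or if a joint passes its speed limit or range.

## Working session

There is one attempt and no reset: what is moved stays moved. The work goes in short steps, Python scripts to look and compute and a shell command to move; the robot and the scene stay as the last step left them, time stands still between calls to the robot, and variables do not carry over. Pictures are saved under pics/ and viewed, and the job is handed in when it is done.

```bash
mkdir -p pics
python3 - <<'E'
from rig import sense, grab_frame, job, r
import cv2
s=sense(); print(s, r.tip_extent)
for n in ["scene","top","wrist"]:
    f=grab_frame(n); cv2.imwrite(f"pics/{n}0.png",f["color"][:,:,::-1]); print(n,f["mtx"].tolist(),f["T"].round(3).tolist())
E
```

```text
{'clock': 0.0, 'qpos': array([ 1.13558081e+00,  3.53624092e-01,  1.63413826e+00,  2.86602569e-05,
        1.15520387e+00, -2.43355759e-03]), 'qvel': array([-0.00110095,  0.00030116,  0.00099013,  0.00031777,  0.00019128,
        0.00020335]), 'joint_efforts': array([ 7.72025669e-04, -6.05261564e+01, -3.42067409e+01, -3.20624747e-05,
        9.54378425e-03,  5.16747707e-05]), 'eef_pos': array([262.03739486, 567.1517736 , 403.97477899]), 'tcp_rot': array([-3.14021916e+00, -2.95472654e-05,  2.70879908e+00]), 'contact_force': array([ 0.10246501, -0.63937317, -0.84794442]), 'wrist_torque': array([-0.04049018,  0.00704527, -0.03320485]), 'opening': 1.0015743951011662} 173.4
scene [[419.01651248284134, 0.0, 257.6071018199429], [0.0, 419.01651248284134, 196.07071391709925], [0.0, 0.0, 1.0]] [[-0.594, 0.63, -0.5, 1007.117], [0.804, 0.479, -0.352, 397.389], [0.018, -0.612, -0.791, 860.452], [0.0, 0.0, 0.0, 1.0]]
top [[377.54567694055396, 0.0, 254.11987416707044], [0.0, 377.54567694055396, 195.25298279444192], [0.0, 0.0, 1.0]] [[-0.02, -0.986, 0.164, 308.855], [-1.0, 0.02, -0.001, 39.158], [-0.002, -0.164, -0.986, 1088.981], [0.0, 0.0, 0.0, 1.0]]
wrist [[300.1256571831938, 0.0, 255.37546955906944], [0.0, 300.1256571831938, 190.2387788671455], [0.0, 0.0, 1.0]] [[0.42, 0.861, 0.286, 189.574], [0.908, -0.398, -0.133, 602.253], [-0.0, 0.316, -0.949, 373.282], [0.0, 0.0, 0.0, 1.0]]
```

View pics/scene0.png

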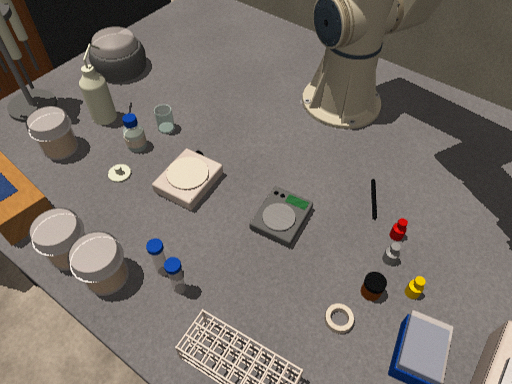

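View pics/top0.png

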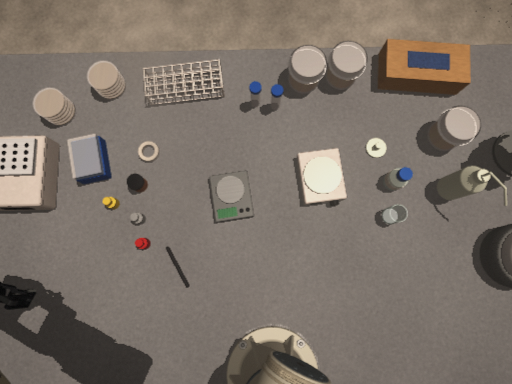

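View pics/wrist0.png

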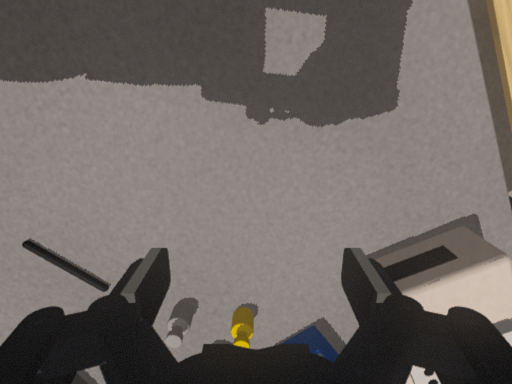

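```bash
cat > h.py <<'E'
import numpy as np, cv2, sys
from rig import sense, grab_frame, job, r
def ray(f,u,v):
    d=f["T"][:3,:3]@np.linalg.inv(f["mtx"])@np.array([u,v,1.]); return f["T"][:3,3],d
def onz(f,u,v,z):
    o,d=ray(f,u,v); return (o+d*(z-o[2])/d[2])
def proj(f,p):
    c=f["T"][:3,:3].T@(np.asarray(p,float)-f["T"][:3,3]); q=f["mtx"]@c; return q[:2]/q[2]
def crop(f,u0,v0,w,h,k,name):
    im=np.ascontiguousarray(f["color"][v0:v0+h,u0:u0+w,::-1]); im=cv2.resize(im,None,fx=k,fy=k,interpolation=cv2.INTER_CUBIC)
    for i in range(0,w,10):
        cv2.line(im,(i*k,0),(i*k,6),(0,0,255),1)
    for i in range(0,h,10):
        cv2.line(im,(0,i*k),(6,i*k),(0,0,255),1)
    cv2.imwrite(f"pics/{name}.png",im)
def xy2(fa,a,fb,b):
    (o1,d1),(o2,d2)=ray(fa,*a),ray(fb,*b)
    d1=d1/np.linalg.norm(d1); d2=d2/np.linalg.norm(d2)
    A=np.array([d1,-d2]).T; t=np.linalg.lstsq(A,o2-o1,rcond=None)[0]
    p,q=o1+t[0]*d1,o2+t[1]*d2; return (p+q)/2,np.linalg.norm(p-q)
E
python3 - <<'E'
from h import *
t=grab_frame("top"); s=grab_frame("scene")
crop(t,285,130,140,110,5,"t_r"); crop(t,90,130,170,130,4,"t_l"); crop(s,90,80,140,130,5,"s_l"); crop(s,240,170,200,150,4,"s_r")
E
```

```text
(no output)
```

View pics/t_r.png

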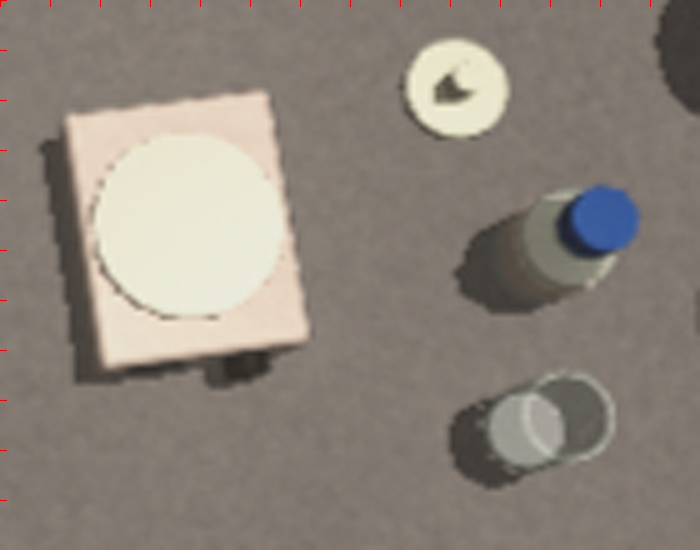

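View pics/t_l.png

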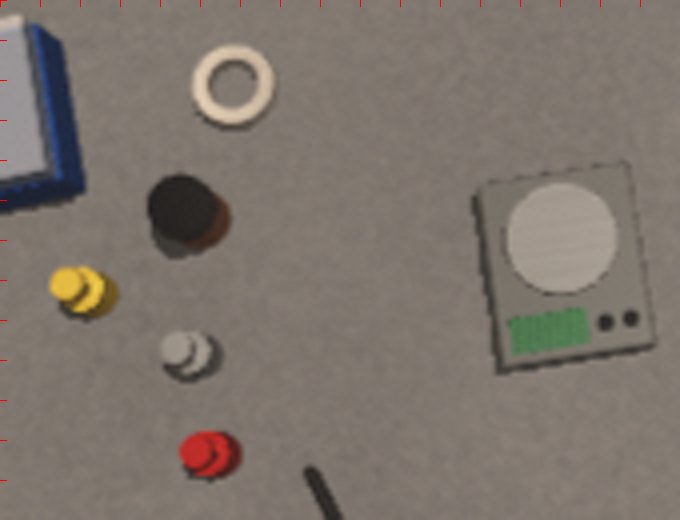

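View pics/s_l.png

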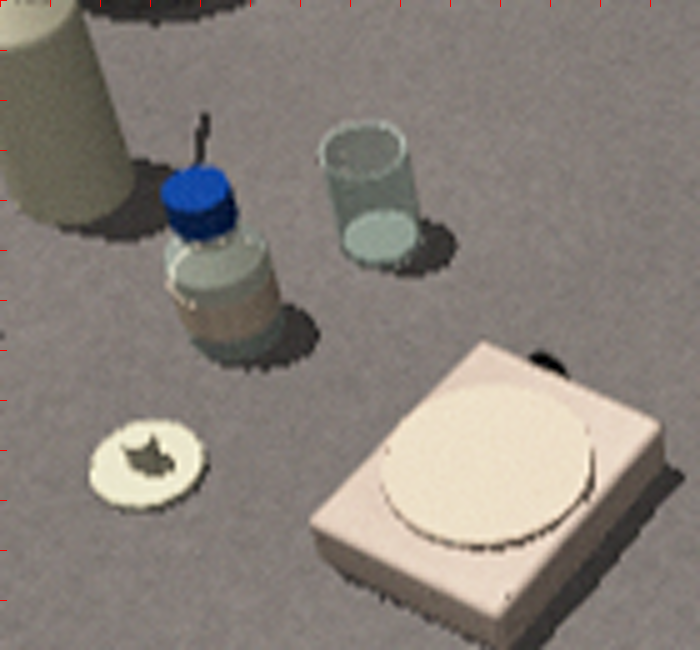

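View pics/s_r.png

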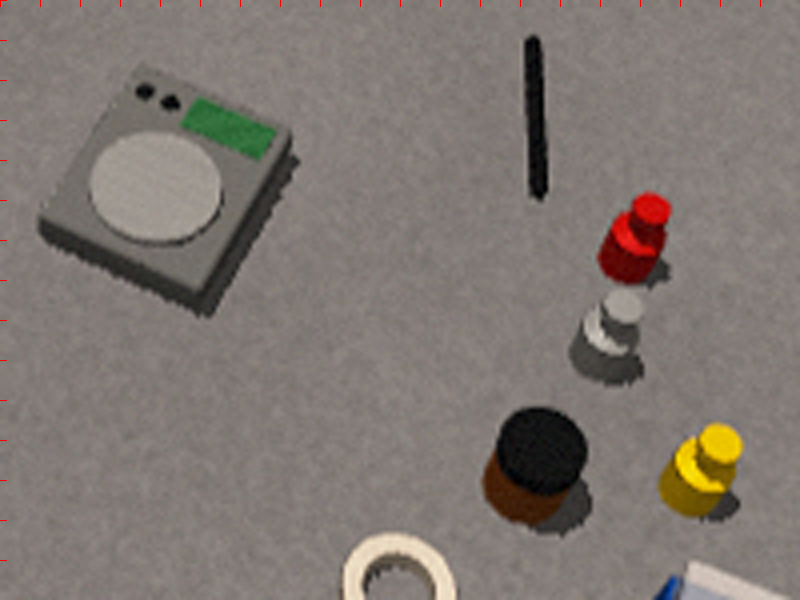

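Run:
```python
from h import *
t=grab_frame("top"); s=grab_frame("scene")
def P(u0,v0,k,x,y): return ((x+.5)/k+u0-.5,(y+.5)/k+v0-.5)
T=lambda x,y:P(285,130,5,x,y); TL=lambda x,y:P(90,130,4,x,y); S=lambda x,y:P(90,80,5,x,y); SR=lambda x,y:P(240,170,4,x,y)
def blob(f,box,lo,hi):
    u,v,w,h=box; hsv=cv2.cvtColor(f["color"],cv2.COLOR_RGB2HSV)[v:v+h,u:u+w]
    m=cv2.inRange(hsv,np.array(lo),np.array(hi)); c=max(cv2.findContours(m,0,1)[0],key=cv2.contourArea)
    e=cv2.fitEllipse(c); return (e[0][0]+u,e[0][1]+v),e[1]
def show(n,pt,ps,z):
    p,g=xy2(t,pt,s,ps); print(n,"top@z",onz(t,*pt,z).round(1)[:2],"scene@z",onz(s,*ps,z).round(1)[:2],"tri",p.round(1),"gap",g.round(1))
show("plate",T(188,226),S(487,465),46)
show("liddisc",T(456,88),S(148,462),6)
show("cap",T(602,218),S(199,187),105)
show("beaker rim",T(568.5,416.5),S(363,151),70)
show("beaker floor",T(525,429),S(380,239),3)
show("pan",TL(562,238),SR(156,186),36)
show("jar",TL(182,208),SR(542,450),55)
show("weight",TL(178,348),SR(624,305),60)
b=blob(t,(385,155,40,40),(100,150,80),(130,255,255)); print("capblob top",b)
b=blob(s,(115,105,35,35),(100,150,80),(130,255,255)); print("capblob s",b)
print("stirrer corners", [onz(t,*T(*c),40).round(1)[:2].tolist() for c in [(66,115),(267,92),(308,338),(105,365)]])
print("bal corners", [onz(t,*TL(*c),30).round(1)[:2].tolist() for c in [(478,185),(628,162),(655,347),(500,372)]])
```

```text
plate top@z [ 537.3 -155.4] scene@z [ 540.2 -154.2] tri [ 538.2 -156.2   42.6] gap 0.5
liddisc top@z [ 626.6 -326. ] scene@z [ 625.4 -326.4] tri [ 626.1 -325.4    7.4] gap 0.3
cap top@z [ 524.2 -365.2] scene@z [ 521.9 -366.4] tri [ 523.6 -364.   107.6] gap 0.2
beaker rim top@z [ 422.2 -351.9] scene@z [ 422.7 -351.4] tri [ 422.2 -352.1   69.4] gap 0.1
beaker floor top@z [ 422.9 -351.9] scene@z [ 423.1 -352.1] tri [ 423.  -352.1    2.8] gap 0.3
pan top@z [503.4 105.8] scene@z [504.  106.7] tri [503.5 106.1  35. ] gap 0.6
jar top@z [526.7 369.9] scene@z [532.  372.4] tri [528.1 372.1  48.2] gap 0.1
weight top@z [427.8 367.9] scene@z [427.4 369.1] tri [427.6 368.5  59.9] gap 1.1
capblob top ((405.4089126586914, 173.2936897277832), (10.953981399536133, 11.663190841674805))
capblob s ((128.4252233505249, 117.66746711730957), (8.565019607543945, 13.047533988952637))
stirrer corners [[605.2, -89.7], [616.5, -205.8], [472.9, -220.7], [459.9, -105.9]]
bal corners [[544.4, 166.0], [559.1, 58.2], [425.1, 41.4], [409.7, 150.6]]
```

```bash
python3 - <<'E'
from h import *
t=grab_frame("top")
P=lambda x,y:((x+.5)/4+89.5,(y+.5)/4+129.5)
print("yellow",onz(t,*P(66,284),60),"red",onz(t,*P(196,453),60), "vials",onz(t,256,88,100),onz(t,277,91,100),"pump",onz(t,470,182,100))
E
python3 -m creep '[[0,0,-0.108,0,0,0,0],[0,0,-0.108,0,0,0,0],[0,0,-0.108,0,0,0,0],[0,0,-0.108,0,0,0,0]]' 40
```

```text
yellow [473.76174693 446.66365244  60.        ] red [356.10393907 353.45530089  60.        ] vials [776.6647837   26.80598661 100.        ] [766.53767914 -31.44469193 100.        ] pump [ 497.72958121 -538.33686208  100.        ]
clock: 0.73
eef_pos: [262.1, 567.3, 404.5]
tcp_rot: [-3.141, -0.0, -3.129]
contact_force: [0.0, -0.4, -0.8]
opening: 1.006
```

```bash
python3 -m creep '[[0,0,0.012,-7,-40,0,0],[0,0,0,-7,-40,0,0],[0,0,0,-7,-40,0,0],[0,0,0,-7,-40,0,0],[0,0,0,-7,-40,0,0],[0,0,0,-7,-40,0,0],[0,0,0,-7,-40,0,0],[0,0,0,-7,-40,0,0],[0,0,0,-7,-40,0,0],[0,0,0,-7,-40,0,0]]'
```

```text
clock: 1.57
eef_pos: [335.1, 162.7, 402.7]
tcp_rot: [3.136, 0.004, -3.122]
contact_force: [1.2, 0.2, 1.0]
opening: 0.998
```

```bash
python3 -m creep '[[0,0,0.01,-6.7,-40,0,0],[0,0,0.01,-6.7,-40,0,0],[0,0,0,-6.7,-40,0,0],[0,0,0,-6.7,-40,0,0],[0,0,0,-6.7,-40,0,0],[0,0,0,-6.7,-40,0,0],[0,0,0,-6.7,-40,0,0],[0,0,0,-6.7,-40,0,0],[0,0,0,-6.7,-40,0,0],[0,0,0,-6.7,-40,0,0]]'
```

```text
clock: 2.4
eef_pos: [398.7, -249.6, 405.0]
tcp_rot: [3.137, 0.017, 3.14]
contact_force: [1.3, 0.5, 0.5]
opening: 0.999
```

```bash
python3 -m creep '[[0,0,0,-6,-36,0,0],[0,0,0,-6,-36,0,0],[0,0,0,-6,-34,0,0],[0,0,0,0,0,0,0]]'
```

```text
clock: 2.73
eef_pos: [416.4, -368.2, 405.5]
tcp_rot: [3.142, 0.02, 3.135]
contact_force: [0.1, 0.7, 1.1]
opening: 1.003
```

```bash
python3 -m creep '[[0,-0.02,0.006,-6,16,40,0],[0,0,0,0,0,40,0],[0,0,0,0,0,0,0]]'
python3 - <<'E'
from h import *
f=grab_frame("wrist"); cv2.imwrite("pics/w1.png",f["color"][:,:,::-1])
print(proj(f,(422.4,-352,70)),proj(f,(422.4,-352,0)))
E
```

```text
clock: 2.98
eef_pos: [425.8, -356.2, 325.9]
tcp_rot: [-3.137, 0.046, 3.124]
contact_force: [-1.3, 1.3, -0.9]
opening: 0.997
[260.44116658 178.04722195] [259.59090964 155.4918888 ]
```

View pics/w1.png

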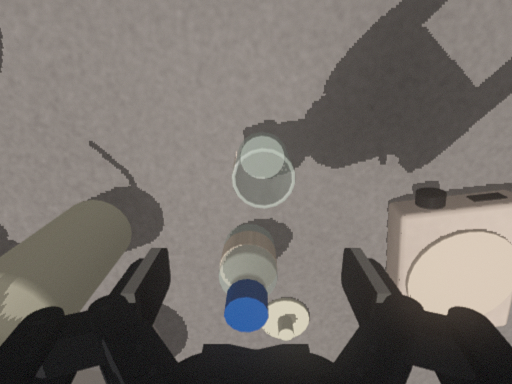

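```bash
python3 -m creep '[[-0.005,0.046,-0.018,3,5,0,0],[0,0,0,0,0,0,0],[0,0,0,0,0,0,0]]'
```

```text
clock: 3.28
eef_pos: [424.3, -351.8, 333.2]
tcp_rot: [-3.139, 0.002, -3.14]
contact_force: [0.4, 0.8, -0.5]
opening: 0.998
```

```bash
python3 -m creep '[[0,0,0,1.5,0.5,35,0],[0,0,0,0,0,35,0],[0,0,0,0,0,35,0],[0,0,0,0,0,20,0],[0,0,0,0,0,0,0]]'
```

```text
clock: 3.7
eef_pos: [429.3, -356.2, 216.9]
tcp_rot: [-3.124, 0.025, -3.141]
contact_force: [-1.0, 0.1, -0.7]
opening: 1.002
```

```bash
python3 -m creep '[[-0.018,0.025,0,6.5,5,9,0],[0,0,0,0,0,0,0],[0,0,0,0,0,0,0]]'
```

```text
clock: 3.95
eef_pos: [424.0, -352.2, 211.0]
tcp_rot: [-3.141, 0.002, 3.141]
contact_force: [1.0, -0.2, 0.7]
opening: 0.995
```

```bash
python3 -m creep '[[0,0,0,1.5,1,5,0],[0,0,0,0,0,0,0.3],[0,0,0,0,0,0,0.5],[0,0,0,0,0,0,0.7],[0,0,0,0,0,0,0.7],[0,0,0,0,0,0,0.7],[0,0,0,0,0,0,0.7],[0,0,0,0,0,0,0.7],[0,0,0,0,0,0,0.7]]' 40
python3 - <<'E'
from h import *
f=grab_frame("wrist"); cv2.imwrite("pics/w2.png",f["color"][:,:,::-1])
E
```

```text
clock: 4.7
eef_pos: [424.1, -352.5, 211.1]
tcp_rot: [-3.135, 0.009, 3.141]
contact_force: [-1.4, 0.1, -0.1]
opening: 0.578
```

View pics/w2.png

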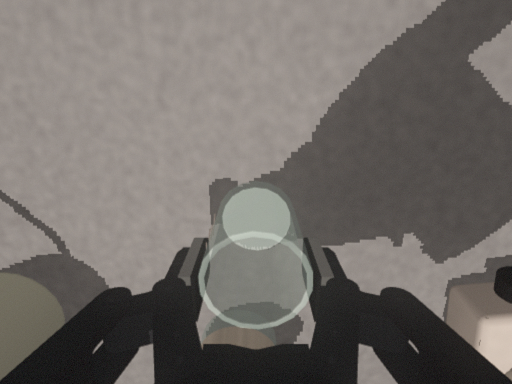

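```bash
python3 -m creep '[[0,0,0,0,0,-20,0.7],[0,0.009,0,0,0,-35,0.7],[0,0,0,0,0,-35,0.7],[0,0,0,-25,40,-25,0.7],[0,0,0,-25,40,0,0.7],[0,0,0,-25,40,0,0.7],[0,0,0,-20,40,0,0.7],[0,0,0,-15,30,0,0.7],[0,0,0,0,0,0,0.7],[0,0,0,0,0,0,0.7]]'
python3 - <<'E'
from h import *
s=sense(); print(s["eef_pos"],s["tcp_rot"])
f=grab_frame("wrist"); cv2.imwrite("pics/w3.png",f["color"][:,:,::-1])
f=grab_frame("top"); crop(f,285,130,100,90,6,"t3")
E
```

```text
clock: 5.58
eef_pos: [526.7, -174.0, 324.2]
tcp_rot: [-3.136, 0.003, 3.135]
contact_force: [-0.5, -0.9, -0.3]
opening: 0.572
[ 526.65323549 -174.04433767  324.20322416] [-3.13639457e+00  2.61044282e-03  3.13534848e+00]
```

View pics/w3.png

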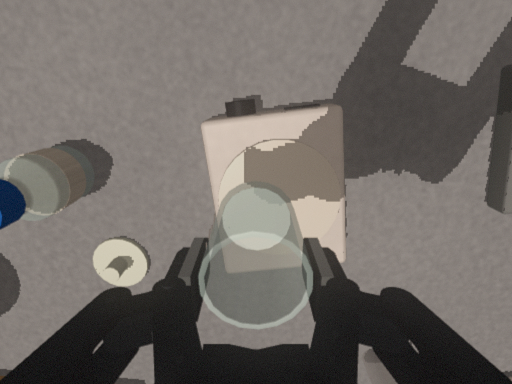

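```bash
python3 -m creep '[[-0.005,0.003,-0.006,-13.3,18.7,0,0.7],[0,0,0,0,0,0,0.7],[0,0,0,0,0,25,0.7],[0,0,0,0,0,20,0.7],[0,0,0,0,0,0,0.7],[0,0,0,0,0,0,0.7]]'
```

```text
clock: 6.18
eef_pos: [537.4, -163.2, 278.3]
tcp_rot: [-3.14, -0.001, 3.132]
contact_force: [0.7, -0.7, 0.2]
opening: 0.577
```

```bash
python3 -m creep '[[0,0,-0.009,-2.6,8,0,0.7],[0,0,0,0,0,0,0.7],[0,0,0,0,0,10,0.7],[0,0,0,0,0,0,0.7]]'
```

```text
clock: 6.52
eef_pos: [540.2, -156.8, 270.3]
tcp_rot: [-3.139, 0.002, 3.139]
contact_force: [-1.4, 0.1, -0.9]
opening: 0.572
```

```bash
python3 -m creep '[[0,0,0,0,1.6,6,0.7],[0,0,0,0,0,0,0.7],[0,0,0,0,0,4,0.7],[0,0,0,0,0,0,0.7]]'
python3 - <<'E'
from h import *
f=grab_frame("top"); crop(f,285,130,100,90,6,"t4")
f=grab_frame("scene"); crop(f,140,100,100,120,5,"s4")
E
```

```text
clock: 6.85
eef_pos: [540.5, -155.0, 260.0]
tcp_rot: [-3.138, 0.003, 3.14]
contact_force: [-0.5, 0.3, -0.7]
opening: 0.571
```

View pics/s4.png

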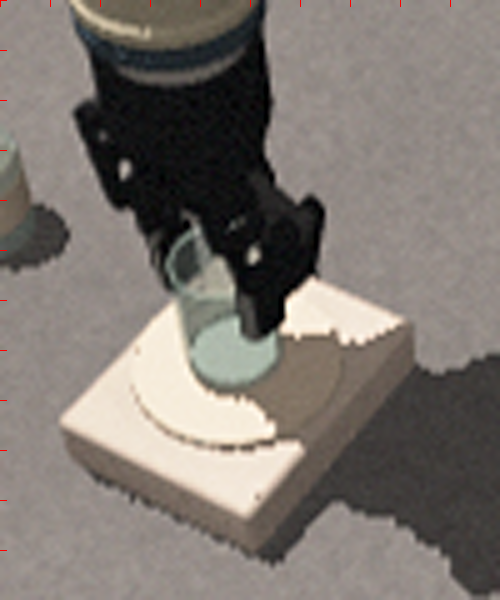

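```bash
python3 -m creep '[[0,0,0,0,0,2.5,0.7],[0,0,0,0,0,0,0.7],[0,0,0,0,0,0,0.7]]'; python3 -m creep '[[0,0,0,0,0,1.5,0.7],[0,0,0,0,0,0,0.7],[0,0,0,0,0,0,0.7]]'
```

```text
clock: 7.2
eef_pos: [541.0, -155.2, 258.2]
tcp_rot: [-3.138, 0.004, 3.14]
contact_force: [-0.1, 0.3, -1.0]
opening: 0.574
clock: 7.45
eef_pos: [541.1, -155.3, 256.7]
tcp_rot: [-3.138, 0.005, 3.139]
contact_force: [-0.4, -0.7, -1.2]
opening: 0.571
```

```bash
python3 -m creep '[[0,0.004,0,1,0,1,0.7],[0,0,0,0,0,0,0.7],[0,0,0,0,0,0,0.4],[0,0,0,0,0,0,0.3],[0,0,0,0,0,0,0.1],[0,0,0,0,0,0,0],[0,0,0,0,0,0,0],[0,0,0,0,0,0,0]]'
```

```text
clock: 8.12
eef_pos: [540.7, -155.4, 256.5]
tcp_rot: [-3.138, 0.002, 3.139]
contact_force: [-0.1, 0.2, -0.1]
opening: 1.002
```

```bash
python3 -m creep '[[0,0,0,0,0,-15,0],[0,0,0,0,0,-30,0],[0,0,0,0,0,-35,0],[0,0,0,0,0,-20,0],[0,0,0,-8,-15,-15,0],[0,0,0,-16,-30,0,0],[0,0,0,-16,-32,0,0],[0,0,0,-16,-32,0,0],[0,0,0,-16,-32,0,0],[0,0,0,0,0,0,0]]'
python3 - <<'E'
from h import *
f=grab_frame("top"); crop(f,285,130,140,110,5,"t5")
f=grab_frame("scene"); crop(f,90,80,140,130,5,"s5")
E
```

```text
clock: 8.95
eef_pos: [613.3, -299.9, 377.5]
tcp_rot: [-3.137, 0.0, -3.14]
contact_force: [-0.7, 0.2, -0.3]
opening: 0.999
```

View pics/t5.png

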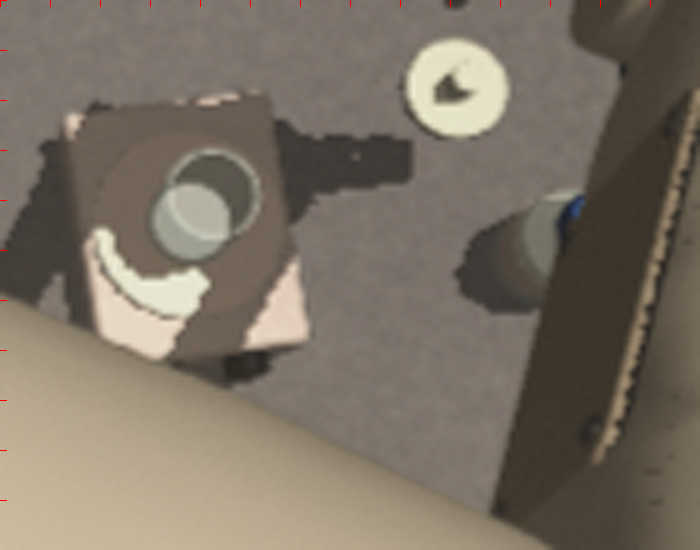

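View pics/s5.png

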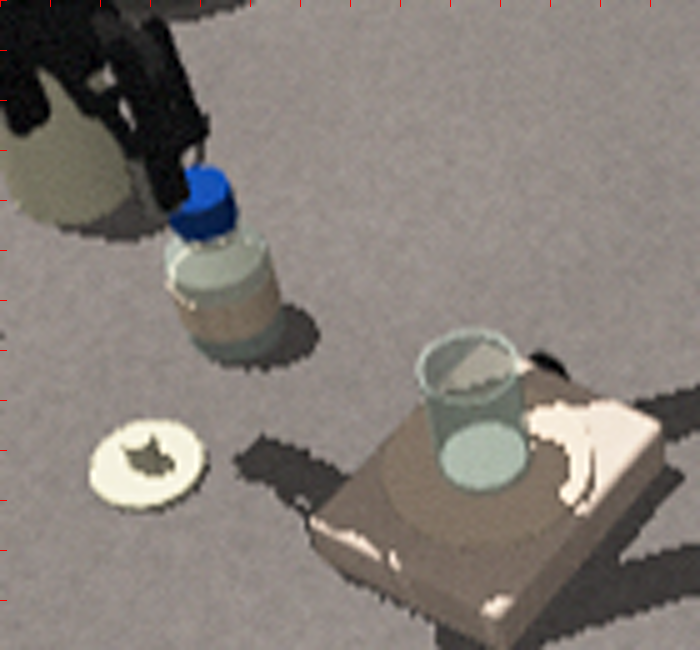

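Run:
```python
from h import *
t=grab_frame("top"); s=grab_frame("scene")
P=lambda u0,v0,k,x,y:((x+.5)/k+u0-.5,(y+.5)/k+v0-.5)
T=lambda x,y:P(285,130,5,x,y); S=lambda x,y:P(90,80,5,x,y)
print(onz(t,*T(213.5,195),116),onz(t,*T(191,221),49),onz(t,*T(188,226),46))
print(onz(s,*S(471,368),116),onz(s,*S(484,456),49),onz(s,*S(487,465),46))
```

```text
[ 538.47622704 -156.61106681  116.        ] [ 539.53057842 -156.63733063   49.        ] [ 537.34209864 -155.36355875   46.        ]
[ 538.86173569 -154.99360353  116.        ] [ 538.36115001 -157.45924569   49.        ] [ 540.22744831 -154.163473     46.        ]
```

```bash
python3 -m creep '[[0,0,0,-12.7,-26,35,0],[0,0,0,0,0,35,0],[0,0,0,0,0,35,0],[0,0,0,0,0,25,0],[0,0,0,0,0,0,0],[0,0,0,0,0,0,0]]';  python3 - <<'E'
from h import *
f=grab_frame("wrist"); cv2.imwrite("pics/w5.png",f["color"][:,:,::-1])
print(proj(f,(626,-326,6)),proj(f,(626,-326,28)))
E
```

```text
clock: 9.65
eef_pos: [622.1, -312.0, 249.6]
tcp_rot: [-3.141, -0.001, -3.131]
contact_force: [0.9, -0.4, 1.4]
opening: 1.0
[235.50684347 206.31824438] [233.49898997 217.97074235]
```

View pics/w5.png

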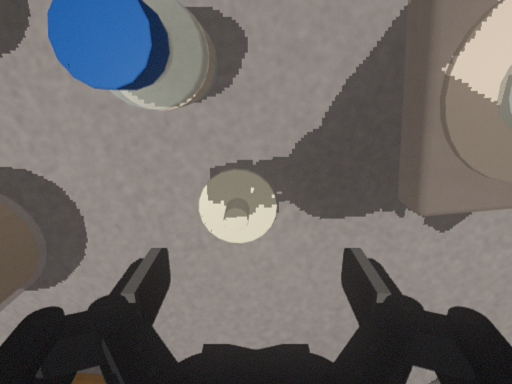

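```bash
python3 -m creep '[[0,0,0.01,-3.4,-12.7,0,0],[0,0,0,0,0,0,0],[0,0,0,0,0,25,0],[0,0,0,0,0,20,0],[0,0,0,0,0,0,0],[0,0,0,0,0,0,0]]'
```

```text
clock: 10.2
eef_pos: [630.4, -327.8, 216.8]
tcp_rot: [-3.132, 0.015, 3.141]
contact_force: [0.7, -0.1, -0.1]
opening: 1.001
```

```bash
python3 -m creep '[[-0.01,0.015,0,4.9,3.1,0,0],[0,0,0,0,0,0,0],[0,0,0,0,0,15,0],[0,0,0,0,0,10,0],[0,0,0,0,0,0,0],[0,0,0,0,0,0,0]]'
```

```text
clock: 10.7
eef_pos: [626.8, -325.5, 195.9]
tcp_rot: [-3.14, 0.005, 3.141]
contact_force: [-0.8, -0.3, -0.4]
opening: 0.996
```

```bash
python3 -m creep '[[0,0.005,0,1.3,0.8,6,0],[0,0,0,0,0,0,0],[0,0,0,0,0,4,0],[0,0,0,0,0,0,0]]'
```

```text
clock: 11.03
eef_pos: [625.2, -324.5, 184.2]
tcp_rot: [-3.14, -0.001, 3.141]
contact_force: [-0.5, 0.0, -0.1]
opening: 1.0
```

```bash
python3 -m creep '[[0,0,0,0,0,0,0.5],[0,0,0,0,0,0,0.7],[0,0,0,0,0,0,0.9],[0,0,0,0,0,0,0.95],[0,0,0,0,0,0,0.95],[0,0,0,0,0,0,0.95],[0,0,0,0,0,0,0.95],[0,0,0,0,0,0,0.95],[0,0,0,0,0,0,0.95]]' 40
python3 - <<'E'
from h import *
f=grab_frame("wrist"); cv2.imwrite("pics/w6.png",f["color"][:,:,::-1])
E
```

```text
clock: 11.78
eef_pos: [625.7, -324.7, 185.1]
tcp_rot: [-3.14, 0.0, 3.141]
contact_force: [-1.1, -0.4, -0.1]
opening: 0.191
```

View pics/w6.png

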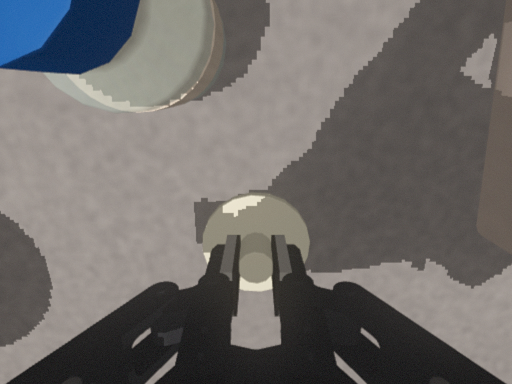

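```bash
python3 -m creep '[[0,0,0,0,0,-20,0.95],[0,0,0,0,0,-35,0.95],[0,0,0,0,0,-40,0.95],[0,0,0,0,0,-40,0.95],[0,0,0,0,0,-30,0.95],[0,0,0,0,0,0,0.95],[0,0,0,0,0,0,0.95]]'
python3 - <<'E'
from h import *
f=grab_frame("wrist"); cv2.imwrite("pics/w7.png",f["color"][:,:,::-1])
E
```

```text
clock: 12.42
eef_pos: [624.7, -323.9, 354.2]
tcp_rot: [3.14, -0.006, 3.141]
contact_force: [-0.6, -0.2, -1.5]
opening: 0.191
```

View pics/w7.png

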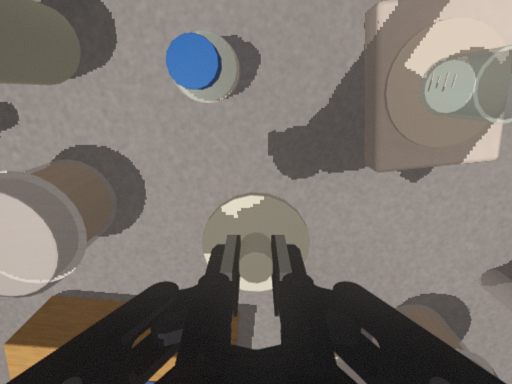

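```bash
python3 - <<'E'
from h import *
f=grab_frame("wrist"); print(onz(f,256,242,175.1)-sense()["eef_pos"], sense()["eef_pos"])
hsv=cv2.cvtColor(f["color"],cv2.COLOR_RGB2HSV); print(hsv[215,225],hsv[260,212],hsv[270,300],hsv[150,300])
E
python3 -m creep '[[0,0,0,17,34,0,0.95],[0,0,0,17,34,0,0.95],[0,0,0,17,34,0,0.95],[0,0,0,17,34,0,0.95],[0,0,0,10,25,0,0.95],[0,0,0,0,0,0,0.95],[0,0,0,0,0,0,0.95],[0,0,0,0,0,0,0.95]]'
```

```text
[  -0.85991232    1.60259371 -177.93975698] [ 624.73375762 -323.90510152  353.03975698]
[ 20  41 137] [25 32 48] [21 34 52] [ 9 20 88]
clock: 13.18
eef_pos: [538.9, -156.7, 339.3]
tcp_rot: [3.134, -0.027, 3.139]
contact_force: [0.4, 0.2, 0.4]
opening: 0.188
```

```bash
python3 -m creep '[[0.008,-0.027,0,0,0,0,0.95],[0,0,0,0,0,0,0.95],[0,0,0,0,0,12,0.95],[0,0,0,0,0,8,0.95],[0,0,0,0,0,0,0.95],[0,0,0,0,0,0,0.95]]'
```

```text
clock: 13.68
eef_pos: [540.8, -161.2, 315.4]
tcp_rot: [-3.142, -0.004, 3.136]
contact_force: [-1.4, -0.6, -1.2]
opening: 0.191
```

```bash
python3 -m creep '[[0,-0.004,-0.005,1.6,5.2,0,0.95],[0,0,0,0,0,0,0.95],[0,0,0,0,0,5,0.95],[0,0,0,0,0,0,0.95],[0,0,0,0,0,0,0.95]]'
```

```text
clock: 14.1
eef_pos: [539.7, -156.2, 310.6]
tcp_rot: [-3.142, 0.001, 3.14]
contact_force: [0.4, -0.6, 0.1]
opening: 0.187
```

```bash
python3 -m creep '[[0,0,0,0.7,0.2,5,0.95],[0,0,0,0,0,0,0.95],[0,0,0,0,0,2,0.95],[0,0,0,0,0,0,0.95],[0,0,0,0,0,0,0.95]]'
python3 - <<'E'
from h import *
f=grab_frame("scene"); crop(f,140,80,100,120,5,"s8")
E
```

```text
clock: 14.52
eef_pos: [539.0, -155.9, 303.2]
tcp_rot: [-3.141, 0.002, 3.141]
contact_force: [0.1, -0.3, -0.5]
opening: 0.188
```

View pics/s8.png

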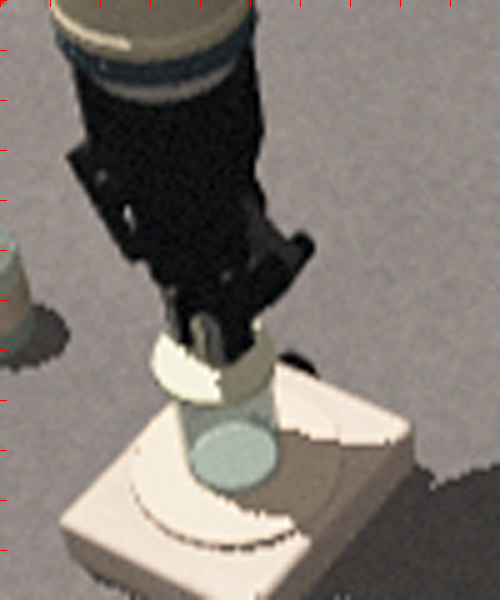

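Lid hangs just above the rim, centred. Lowering by 1–2 mm and releasing.

```bash
python3 -m creep '[[0,0,0,0,0,1.5,0.95],[0,0,0,0,0,0,0.95],[0,0,0,0,0,0,0.95]]';python3 -m creep '[[0,0,0,0,0,0.8,0.95],[0,0,0,0,0,0,0.95],[0,0,0,0,0,0,0.95]]'
```

```text
clock: 14.82
eef_pos: [539.0, -155.9, 301.7]
tcp_rot: [-3.141, 0.002, 3.141]
contact_force: [0.4, 0.7, -0.5]
opening: 0.189
clock: 15.07
eef_pos: [539.1, -155.9, 300.9]
tcp_rot: [-3.141, 0.002, 3.141]
contact_force: [-0.2, 0.3, -0.0]
opening: 0.194
```

```bash
python3 -m creep '[[0,0,0,0,0,0.5,0.95],[0,0,0,0,0,0,0.85],[0,0,0,0,0,0,0.7],[0,0,0,0,0,0,0.6],[0,0,0,0,0,0,0.5],[0,0,0,0,0,0,0.5],[0,0,0,0,0,-10,0.5],[0,0,0,0,0,-20,0.4],[0,0,0,0,0,-30,0.3],[0,0,0,0,0,-30,0.3]]'
```

```text
clock: 15.9
eef_pos: [537.0, -155.3, 388.6]
tcp_rot: [3.139, -0.01, 3.141]
contact_force: [0.3, -0.6, 0.5]
opening: 0.695
```

```bash
python3 -m creep '[[0,0,0,0,30,-10,0.3],[0,0,0,6,40,0,0.3],[0,0,0,8,40,0,0.3],[0,0,0,9,40,0,0.3],[0,0,0,9,40,0,0.3],[0,0,0,9,40,0,0.3],[0,0,0,9,40,0,0.3],[0,0,0,9,40,0,0.3],[0,0,0,9,40,0,0.3],[0,0,0,0,0,0,0.3]]'
python3 - <<'E'
from h import *
f=grab_frame("top"); crop(f,285,130,140,110,5,"t9")
f=grab_frame("scene"); crop(f,90,80,140,130,5,"s9")
E
```

```text
clock: 16.73
eef_pos: [470.1, 201.9, 416.5]
tcp_rot: [3.139, 0.014, 3.133]
contact_force: [0.7, 0.3, 0.3]
opening: 0.703
```

View pics/t9.png

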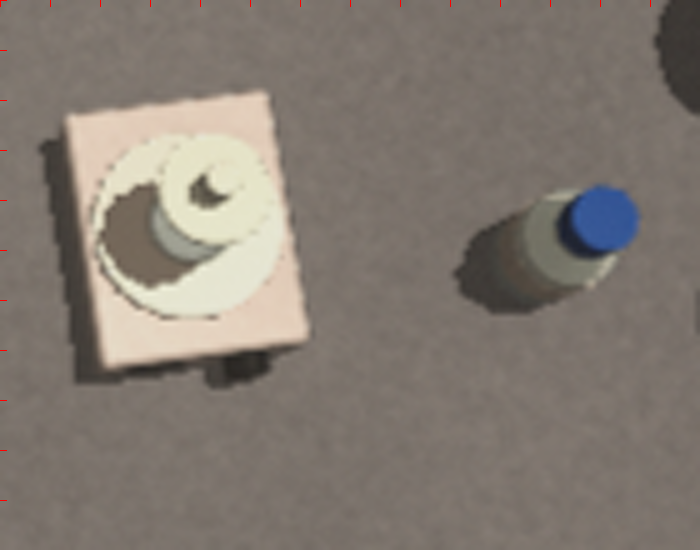

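View pics/s9.png

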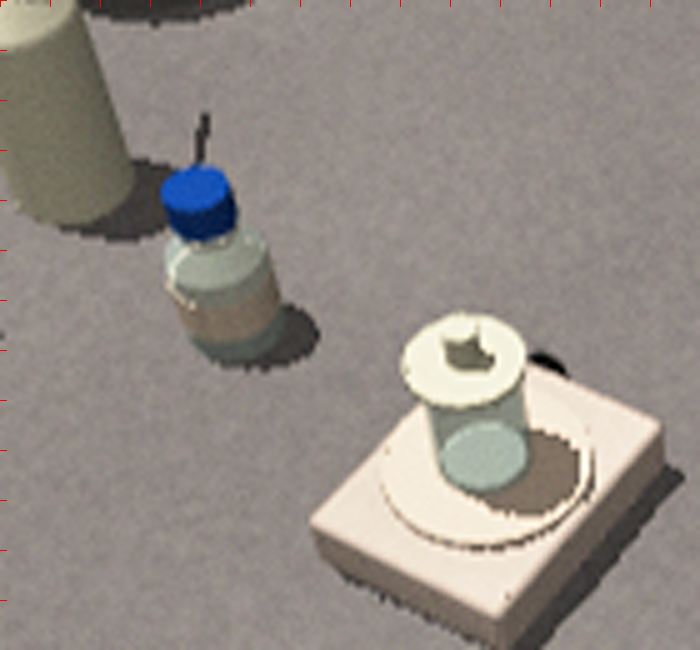

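```bash
python3 - <<'E'
from h import *
t=grab_frame("top"); s=grab_frame("scene")
P=lambda u0,v0,k,x,y:((x+.5)/k+u0-.5,(y+.5)/k+v0-.5)
print(onz(t,*P(285,130,5,218.5,190),122),onz(s,*P(90,80,5,465,361),122))
E
python3 -m creep '[[0,0.014,-0.008,10,36,20,0.3],[0,0,0,10,36,20,0.3],[0,0,0,10,36,20,0.3],[0,0,0,10,36,20,0.3],[0,0,0,2,20,20,0.3],[0,0,0,0,0,0,0.3],[0,0,0,0,0,0,0.3]]';  python3 - <<'E'
from h import *
f=grab_frame("wrist"); cv2.imwrite("pics/w10.png",f["color"][:,:,::-1])
print(proj(f,(427.6,368.5,60)),proj(f,(427.6,368.5,0)))
E
```

```text
[ 539.69890645 -158.16965369  122.        ] [ 540.95984112 -155.98865047  122.        ]
clock: 17.52
eef_pos: [438.2, 355.6, 314.3]
tcp_rot: [-3.14, 0.006, 3.117]
contact_force: [-0.0, -0.6, -0.4]
opening: 0.702
[270.27284161 181.81033369] [267.37584155 163.48167384]
```

View pics/w10.png

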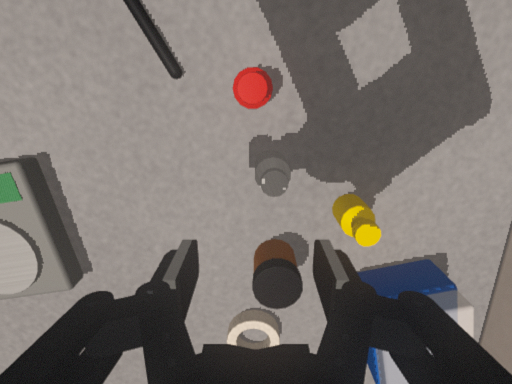

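```bash
python3 -m creep '[[0,0.006,-0.024,10.4,13.9,0,0.3],[0,0,0,0,0,0,0.3],[0,0,0,0,0,30,0.3],[0,0,0,0,0,30,0.3],[0,0,0,0,0,20,0.3],[0,0,0,0,0,0,0.3],[0,0,0,0,0,0,0.3]]'
```

```text
clock: 18.15
eef_pos: [436.6, 360.1, 240.3]
tcp_rot: [3.138, 0.01, 3.128]
contact_force: [0.5, 0.2, 0.6]
opening: 0.697
```

```bash
python3 -m creep '[[0.003,0.01,-0.013,9,9.4,0,0.3],[0,0,0,0,0,0,0.3],[0,0,0,0,0,0,0.3]]'
```

```text
clock: 18.4
eef_pos: [429.4, 368.7, 244.4]
tcp_rot: [3.139, 0.002, 3.138]
contact_force: [0.3, 0.2, -0.1]
opening: 0.702
```

```bash
python3 -m creep '[[0,0,0,1.5,0.8,15,0.3],[0,0,0,0,0,20,0.3],[0,0,0,0,0,15,0.3],[0,0,0,0,0,0,0.3],[0,0,0,0,0,0,0.3]]'
```

```text
clock: 18.82
eef_pos: [430.5, 372.0, 200.2]
tcp_rot: [3.131, 0.012, 3.139]
contact_force: [-0.9, 0.7, 0.3]
opening: 0.698
```

```bash
python3 -m creep '[[0.01,0.012,0,2.7,-2.3,8,0.3],[0,0,0,0,0,0,0.3],[0,0,0,0,0,7,0.3],[0,0,0,0,0,0,0.3],[0,0,0,0,0,0,0.3]]'
```

```text
clock: 19.23
eef_pos: [428.8, 370.5, 187.8]
tcp_rot: [3.139, 0.003, 3.14]
contact_force: [0.6, -0.3, -0.3]
opening: 0.702
```

```bash
python3 -m creep '[[0,0,0,1,-1,3,0.3],[0,0,0,0,0,0,0.5],[0,0,0,0,0,0,0.6],[0,0,0,0,0,0,0.7],[0,0,0,0,0,0,0.8],[0,0,0,0,0,0,0.8],[0,0,0,0,0,0,0.8],[0,0,0,0,0,0,0.8],[0,0,0,0,0,0,0.8]]' 60
python3 - <<'E'
from h import *
f=grab_frame("wrist"); cv2.imwrite("pics/w11.png",f["color"][:,:,::-1])
E
```

```text
clock: 19.98
eef_pos: [427.8, 369.5, 185.2]
tcp_rot: [3.138, 0.003, 3.14]
contact_force: [-0.0, -0.7, -0.1]
opening: 0.351
```

View pics/w11.png

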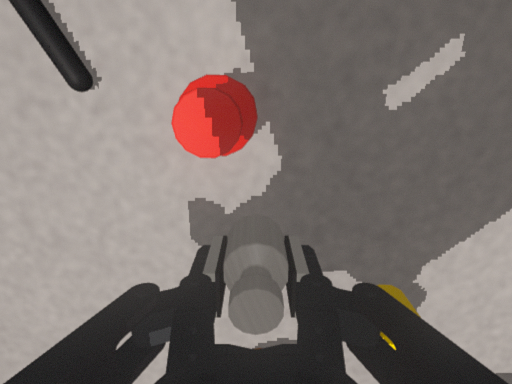

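```bash
python3 -m creep '[[0,0,0,0,0,-20,0.8],[0,0,0,0,0,-35,0.8],[0,0,0,0,0,-40,0.8],[0,0,0,-5,-20,-35,0.8],[0,0,0,-10,-38,0,0.8],[0,0,0,-10,-38,0,0.8],[0,0,0,-11,-38,0,0.8],[0,0,0,-11,-38,0,0.8],[0,0,0,-10,-30,0,0.8],[0,0,0,0,0,0,0.8]]'
```

```text
clock: 20.87
eef_pos: [485.4, 161.1, 321.1]
tcp_rot: [3.139, 0.006, -3.136]
contact_force: [0.9, -0.2, -2.1]
opening: 0.349
```

```bash
python3 -m creep '[[0,0.006,0,-10,-25,0,0.8],[0,0,0,-7,-20,0,0.8],[0,0,0,-1,-8,0,0.8],[0,0,0,0,0,0,0.8],[0,0,0,0,0,0,0.8]]'
```

```text
clock: 21.28
eef_pos: [503.9, 104.6, 320.8]
tcp_rot: [3.139, -0.0, -3.141]
contact_force: [0.3, 0.7, -2.3]
opening: 0.354
```

```bash
python3 -m creep '[[0,0,0,0,1.5,15,0.8],[0,0,0,0,0,30,0.8],[0,0,0,0,0,25,0.8],[0,0,0,0,0,10,0.8],[0,0,0,0,0,0,0.8],[0,0,0,0,0,0,0.8]]'
```

```text
clock: 21.78
eef_pos: [503.2, 112.5, 239.7]
tcp_rot: [3.136, 0.002, -3.138]
contact_force: [0.6, 0.0, -0.9]
opening: 0.348
```

```bash
python3 -m creep '[[0.004,0,0,-0.4,-6.4,0,0.8],[0,0,0,0,0,0,0.8],[0,0,0,0,0,7,0.8],[0,0,0,0,0,0,0.8],[0,0,0,0,0,0,0.8]]'
```

```text
clock: 22.2
eef_pos: [505.2, 106.7, 236.2]
tcp_rot: [3.14, 0.008, -3.137]
contact_force: [1.2, -0.3, -1.6]
opening: 0.347
```

```bash
python3 -m creep '[[0,0.006,0.004,1.5,-0.6,5,0.8],[0,0,0,0,0,0,0.8],[0,0,0,0,0,5,0.8],[0,0,0,0,0,0,0.8],[0,0,0,0,0,0,0.8]]';python3 - <<'E'
from h import *
f=grab_frame("scene"); crop(f,240,140,100,120,5,"s12")
f=grab_frame("top"); crop(f,200,150,80,80,6,"t12")
E
```

```text
clock: 22.62
eef_pos: [503.9, 105.8, 225.8]
tcp_rot: [3.139, 0.003, 3.141]
contact_force: [-0.1, -0.5, -1.7]
opening: 0.351
```

View pics/s12.png

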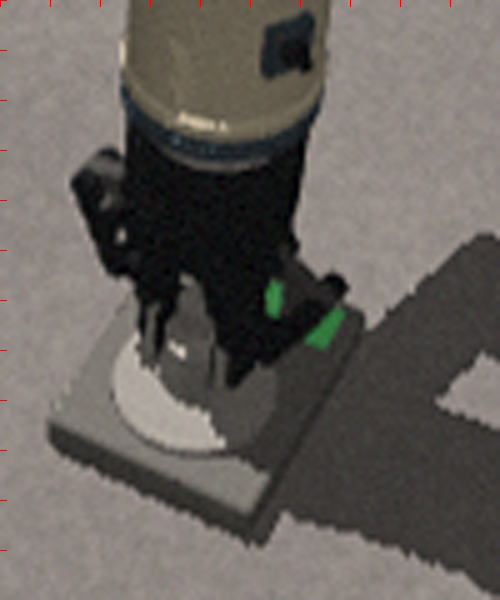

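```bash
python3 -m creep '[[0,0.003,0,0.3,0.2,3,0.8],[0,0,0,0,0,0,0.8],[0,0,0,0,0,0,0.8]]';python3 -m creep '[[0,0,0,0,0,1.2,0.8],[0,0,0,0,0,0,0.8],[0,0,0,0,0,0,0.8]]'
```

```text
clock: 22.97
eef_pos: [503.6, 106.1, 222.7]
tcp_rot: [3.139, -0.001, 3.141]
contact_force: [0.0, 0.4, -1.1]
opening: 0.349
clock: 23.22
eef_pos: [503.6, 106.2, 221.4]
tcp_rot: [3.139, -0.001, 3.141]
contact_force: [0.3, -0.5, -2.1]
opening: 0.351
```

```bash
python3 -m creep '[[0,0,0,0,0,0.8,0.8],[0,0,0,0,0,0,0.8],[0,0,0,0,0,0,0.6],[0,0,0,0,0,0,0.5],[0,0,0,0,0,0,0.4],[0,0,0,0,0,0,0.3],[0,0,0,0,0,0,0.3],[0,0,0,0,0,0,0.3]]'; python3 -m creep '[[0,0,0,0,0,-15,0.3],[0,0,0,0,0,-35,0.3],[0,0,0,0,0,-40,0.3],[0,0,0,0,-10,-40,0.3],[0,0,0,0,-40,-30,0.3],[0,0,0,0,-40,0,0.3],[0,0,0,0,-40,0,0.3],[0,0,0,0,-40,0,0.3],[0,0,0,0,-40,0,0.3],[0,0,0,0,-40,0,0.3]]'
python3 - <<'E'
from h import *
f=grab_frame("scene"); crop(f,240,170,100,100,6,"s13")
f=grab_frame("top"); crop(f,200,150,80,80,6,"t13")
E
```

```text
clock: 23.88
eef_pos: [504.2, 106.3, 221.8]
tcp_rot: [3.139, 0.001, 3.141]
contact_force: [0.0, 0.6, 0.0]
opening: 0.702
clock: 24.72
eef_pos: [504.6, -140.7, 385.6]
tcp_rot: [3.141, 0.005, -3.131]
contact_force: [1.0, -0.5, -0.5]
opening: 0.699
```

View pics/s13.png

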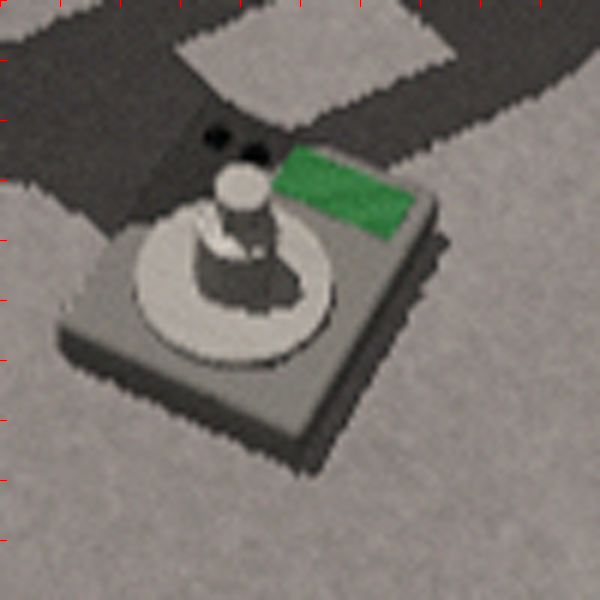

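View pics/t13.png

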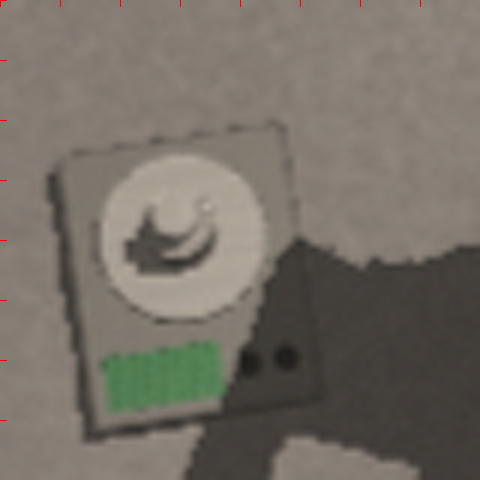

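```bash
python3 - <<'E'
from h import *
t=grab_frame("top"); s=grab_frame("scene")
P=lambda u0,v0,k,x,y:((x+.5)/k+u0-.5,(y+.5)/k+v0-.5)
print(onz(s,*P(240,170,6,243,187),96),onz(s,*P(240,170,6,234,281),36)); print(onz(t,*P(200,150,6,174,211),96),onz(t,*P(200,150,6,183,238),36))
print("corners",[onz(t,*P(200,150,6,*c),30)[:2].round(1).tolist() for c in [(55,160),(283,123),(322,400),(90,438)]])
E
python3 -m creep '[[0,0.005,0.01,-2,-37,0,0.3],[0,0,0,-3,-37,0,0.3],[0,0,0,-3,-37,0,0.3],[0,0,0,-3,-37,0,0.3],[0,0,0,-3,-35,0,0.3],[0,0,0,-2,-20,0,0.3],[0,0,0,0,0,0,0.3],[0,0,0,0,0,0,0.3]]';  python3 - <<'E'
from h import *
f=grab_frame("wrist"); cv2.imwrite("pics/w14.png",f["color"][:,:,::-1])
print(proj(f,(523.5,-364.8,105)),proj(f,(523.5,-364.8,0)))
E
```

```text
[503.26356677 106.05641933  96.        ] [504.73740931 107.09251108  36.        ]
[504.32232017 105.98058765  96.        ] [503.04938291 105.88268585  36.        ]
corners [[543.3, 167.1], [559.2, 57.8], [425.5, 41.7], [409.8, 150.7]]
clock: 25.58
eef_pos: [525.1, -338.4, 382.1]
tcp_rot: [3.134, -0.004, -3.129]
contact_force: [0.3, 1.1, -0.6]
opening: 0.697
[220.88818601 187.08611062] [229.77836911 160.51304768]
```

View pics/w14.png

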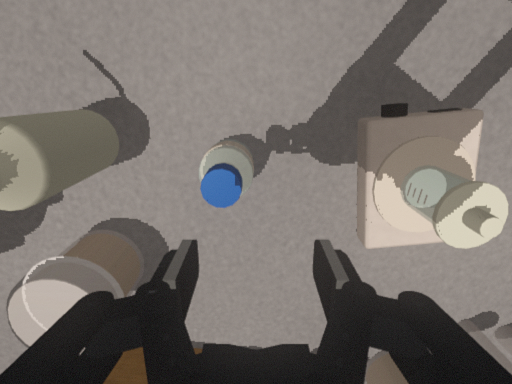

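```bash
python3 -m creep '[[0.008,0,0.012,0,-15,10,0.3],[0,0,0,1,-10,25,0.3],[0,0,0,0,-2,25,0.3],[0,0,0,0,0,15,0.3],[0,0,0,0,0,0,0.3],[0,0,0,0,0,0,0.3]]'
```

```text
clock: 26.13
eef_pos: [526.3, -358.6, 303.9]
tcp_rot: [-3.14, -0.003, -3.133]
contact_force: [-0.4, 0.5, 1.1]
opening: 0.699
```

```bash
python3 -m creep '[[0,-0.003,0.008,2.7,-6,0,0.3],[0,0,0,0,0,0,0.3],[0,0,0,0,0,15,0.3],[0,0,0,0,0,15,0.3],[0,0,0,0,0,0,0.3],[0,0,0,0,0,0,0.3]]'
```

```text
clock: 26.63
eef_pos: [525.7, -364.8, 279.7]
tcp_rot: [-3.134, 0.007, -3.14]
contact_force: [-0.0, -0.4, 1.0]
opening: 0.695
```

```bash
python3 -m creep '[[-0.007,0.007,0,2,0.5,12,0.3],[0,0,0,0,0,0,0.3],[0,0,0,0,0,9,0.3],[0,0,0,0,0,0,0.3],[0,0,0,0,0,0,0.3]]'
```

```text
clock: 27.05
eef_pos: [524.5, -365.1, 260.5]
tcp_rot: [-3.139, 0.004, -3.14]
contact_force: [0.0, 0.1, -0.0]
opening: 0.698
```

```bash
python3 -m creep '[[0,0.004,0,1,0.4,5,0.3],[0,0,0,0,0,0,0.3],[0,0,0,0,0,0,0.5],[0,0,0,0,0,0,0.7],[0,0,0,0,0,0,0.75],[0,0,0,0,0,0,0.75],[0,0,0,0,0,0,0.75],[0,0,0,0,0,0,0.75],[0,0,0,0,0,0,0.75]]' 60
python3 - <<'E'
from h import *
f=grab_frame("wrist"); cv2.imwrite("pics/w15.png",f["color"][:,:,::-1])
E
```

```text
clock: 27.8
eef_pos: [523.4, -364.8, 255.4]
tcp_rot: [-3.139, -0.001, -3.14]
contact_force: [-1.0, -0.7, 0.0]
opening: 0.398
```

View pics/w15.png

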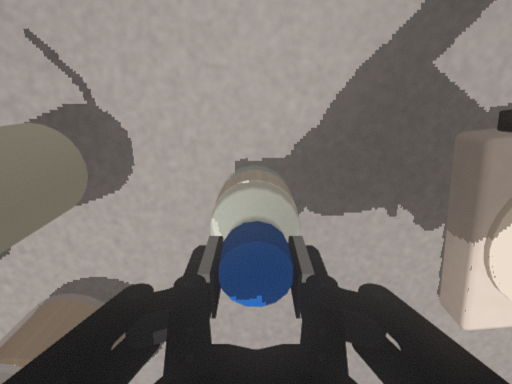

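```bash
python3 -m creep '[[0,0,0,0,0,-20,0.75],[0,0,0,0,0,-35,0.75],[0,0,0,0,0,-38,0.75],[0,0,0,0,0,-38,0.75],[0,0,0,0,0,-38,0.75],[0,0,0,-5,10,-30,0.75],[0,0,0,-7,30,0,0.75],[0,0,0,-7,36,0,0.75],[0,0,0,-7,36,0,0.75],[0,0,0,-7,36,0,0.75]]'
```

```text
clock: 28.68
eef_pos: [555.2, -217.1, 461.3]
tcp_rot: [-3.141, -0.005, 3.134]
contact_force: [0.5, -0.6, -1.8]
opening: 0.401
```

```bash
python3 -m creep '[[0,0,-0.007,-6,36,0,0.75],[0,0,0,-6,36,0,0.75],[0,0,0,-6,36,0,0.75],[0,0,0,-6,36,0,0.75],[0,0,0,-6,36,0,0.75],[0,0,0,-6,36,0,0.75],[0,0,0,-6,36,0,0.75],[0,0,0,-6,36,0,0.75],[0,0,0,-3,20,0,0.75],[0,0,0,0,0,0,0.75]]'
```

```text
clock: 29.52
eef_pos: [605.3, 112.7, 459.8]
tcp_rot: [3.139, -0.006, -3.139]
contact_force: [-0.2, 0.6, -2.7]
opening: 0.398
```

```bash
python3 -m creep '[[0,-0.006,0,0,4,20,0.75],[0,0,0,0,0,35,0.75],[0,0,0,0,0,35,0.75],[0,0,0,0,0,30,0.75],[0,0,0,0,0,15,0.75],[0,0,0,0,0,0,0.75],[0,0,0,0,0,0,0.75]]'
```

```text
clock: 30.1
eef_pos: [604.5, 117.7, 320.3]
tcp_rot: [3.139, 0.001, -3.134]
contact_force: [-0.4, 0.0, -1.7]
opening: 0.4
```

```bash
python3 -m creep '[[0,0,0.006,-1.3,2,5,0.75],[0,0,0,0,0,20,0.75],[0,0,0,0,0,15,0.75],[0,0,0,0,0,7,0.75],[0,0,0,0,0,0,0.75],[0,0,0,0,0,0,0.75]]'
```

```text
clock: 30.6
eef_pos: [609.4, 119.4, 279.0]
tcp_rot: [3.137, 0.012, 3.14]
contact_force: [0.1, -0.6, -1.8]
opening: 0.401
```

```bash
python3 -m creep '[[0.003,0.012,0,3.6,0.3,6,0.75],[0,0,0,0,0,0,0.75],[0,0,0,0,0,8,0.75],[0,0,0,0,0,0,0.75],[0,0,0,0,0,0,0.75]]'
```

```text
clock: 31.02
eef_pos: [606.9, 120.1, 267.6]
tcp_rot: [3.139, 0.005, 3.139]
contact_force: [0.6, -1.1, -1.8]
opening: 0.401
```

```bash
python3 -m creep '[[0,0.005,0,1.2,-0.3,6,0.75],[0,0,0,0,0,0,0.75],[0,0,0,0,0,4,0.75],[0,0,0,0,0,0,0.75],[0,0,0,0,0,0,0.75]]';python3 - <<'E'
from h import *
f=grab_frame("scene"); crop(f,210,130,130,120,5,"s16")
f=grab_frame("top"); crop(f,190,120,80,110,5,"t16")
E
```

```text
clock: 31.43
eef_pos: [605.7, 119.8, 256.5]
tcp_rot: [3.139, -0.001, 3.139]
contact_force: [0.1, 0.3, -2.5]
opening: 0.396
```

View pics/s16.png

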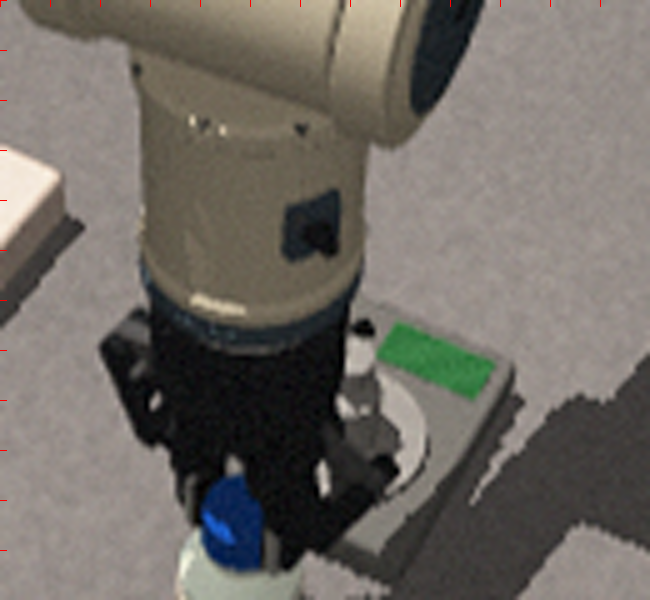

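```bash
python3 -m creep '[[0,0,0,0,0,1.3,0.75],[0,0,0,0,0,0,0.75],[0,0,0,0,0,0,0.75]]'; python3 -m creep '[[0,0,0,0,0,0.5,0.75],[0,0,0,0,0,0,0.75],[0,0,0,0,0,0,0.6],[0,0,0,0,0,0,0.5],[0,0,0,0,0,0,0.4],[0,0,0,0,0,0,0.3],[0,0,0,0,0,0,0.3],[0,0,0,0,0,0,0.3]]'; python3 -m creep '[[0,0,0,0,0,-15,0.3],[0,0,0,0,0,-35,0.3],[0,0,0,0,0,-40,0.3],[0,0,0,0,10,-30,0.2],[0,0,0,10,35,0,0.2],[0,0,0,10,38,0,0.2],[0,0,0,13,38,0,0.2],[0,0,0,13,38,0,0.2],[0,0,0,13,38,0,0.2],[0,0,0,13,35,0,0.2]]'
python3 - <<'E'
from h import *
f=grab_frame("scene"); crop(f,210,170,130,110,5,"s17")
f=grab_frame("top"); crop(f,190,120,80,110,5,"t17")
E
```

```text
clock: 31.78
eef_pos: [605.8, 119.8, 255.5]
tcp_rot: [3.139, -0.0, 3.139]
contact_force: [0.8, -1.4, -2.3]
opening: 0.403
clock: 32.45
eef_pos: [606.5, 119.9, 256.2]
tcp_rot: [3.139, 0.002, 3.139]
contact_force: [0.6, 0.4, 0.6]
opening: 0.703
clock: 33.28
eef_pos: [535.5, 353.9, 384.5]
tcp_rot: [3.138, 0.006, 3.128]
contact_force: [0.4, 0.6, -0.4]
opening: 0.801
```

View pics/s17.png

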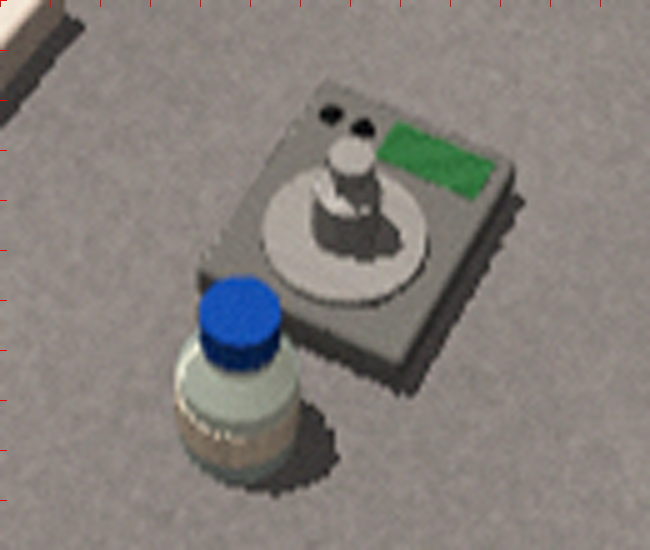

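View pics/t17.png

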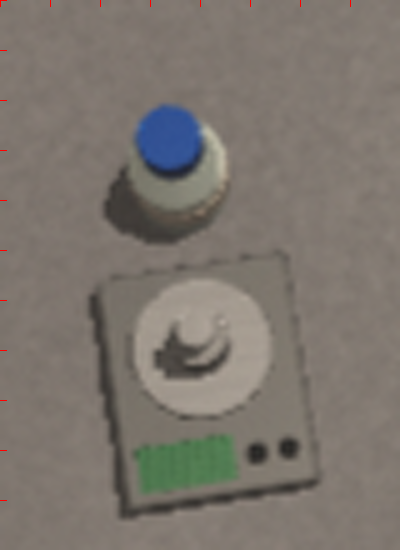

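```bash
python3 - <<'E'
from h import *
t=grab_frame("top"); s=grab_frame("scene")
P=lambda u0,v0,k,x,y:((x+.5)/k+u0-.5,(y+.5)/k+v0-.5)
print(onz(t,*P(190,120,5,169,136.5),105),onz(s,*P(210,170,5,240,308),105))
E
python3 -m creep '[[0,0.006,-0.013,5,10,30,0.2],[0,0,0,2,7,30,0.2],[0,0,0,0,0,20,0.2],[0,0,0,0,0,0,0.2],[0,0,0,0,0,0,0.2]]';  python3 - <<'E'
from h import *
f=grab_frame("wrist"); cv2.imwrite("pics/w18.png",f["color"][:,:,::-1])
print(proj(f,(527.5,370.7,55)),proj(f,(527.5,370.7,0)))
E
```

```text
[606.94524274 118.43087081 105.        ] [605.68258682 117.52088785 105.        ]
clock: 33.9
eef_pos: [532.5, 364.7, 303.5]
tcp_rot: [3.139, 0.003, 3.139]
contact_force: [0.9, -0.2, 1.1]
opening: 0.801
[260.65727783 192.38980889] [259.47791677 173.36071958]
```

View pics/w18.png

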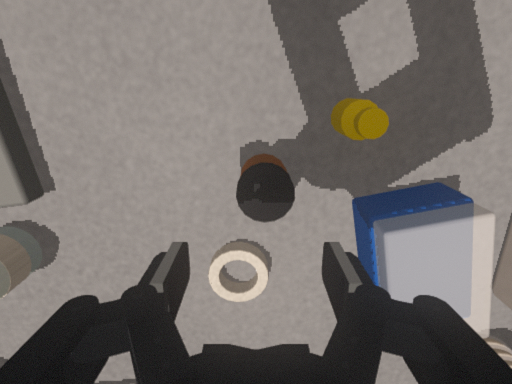

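```bash
python3 -m creep '[[0,0.003,0,3,5,5,0.2],[0,0,0,1,2,20,0.2],[0,0,0,0,0,20,0.2],[0,0,0,0,0,15,0.2],[0,0,0,0,0,0,0.2],[0,0,0,0,0,0,0.2]]'
```

```text
clock: 34.45
eef_pos: [532.5, 371.6, 250.3]
tcp_rot: [3.132, 0.01, 3.134]
contact_force: [0.1, 0.5, 1.2]
opening: 0.8
```

```bash
python3 -m creep '[[0.009,0.01,-0.007,4.5,0,5,0.2],[0,0,0,0,0,18,0.2],[0,0,0,0,0,15,0.2],[0,0,0,0,0,8,0.2],[0,0,0,0,0,0,0.2],[0,0,0,0,0,0,0.2]]'
```

```text
clock: 34.95
eef_pos: [529.3, 373.0, 208.2]
tcp_rot: [3.138, 0.004, -3.141]
contact_force: [0.5, 0.1, -0.1]
opening: 0.8
```

```bash
python3 -m creep '[[0,0.004,0,1.3,-1,8,0.2],[0,0,0,0,0,0,0.2],[0,0,0,0,0,0,0.4],[0,0,0,0,0,0,0.6],[0,0,0,0,0,0,0.65],[0,0,0,0,0,0,0.65],[0,0,0,0,0,0,0.65],[0,0,0,0,0,0,0.65],[0,0,0,0,0,0,0.65]]' 50
python3 - <<'E'
from h import *
f=grab_frame("wrist"); cv2.imwrite("pics/w19.png",f["color"][:,:,::-1])
E
```

```text
clock: 35.7
eef_pos: [528.7, 372.4, 201.8]
tcp_rot: [3.136, 0.002, -3.141]
contact_force: [0.3, 0.5, -0.5]
opening: 0.524
```

View pics/w19.png

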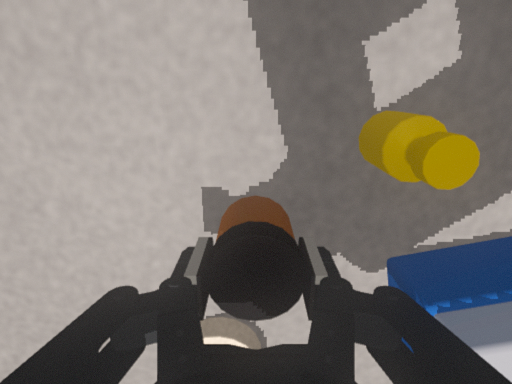

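```bash
python3 -m creep '[[0,0,0,0,0,-20,0.65],[0,0,0,0,0,-35,0.65],[0,0,0,0,0,-40,0.65],[0,0,0,0,0,-40,0.65],[0,0,0,0,0,-35,0.65],[0,0,0,0,-20,-10,0.65],[0,0,0,0,-38,0,0.65],[0,0,0,0,-38,0,0.65],[0,0,0,0,-38,0,0.65],[0,0,0,0,-38,0,0.65]]'
```

```text
clock: 36.58
eef_pos: [527.8, 200.5, 389.8]
tcp_rot: [3.134, 0.005, -3.133]
contact_force: [0.6, -0.4, -1.5]
opening: 0.523
```

```bash
python3 -m creep '[[0.006,0.005,0.008,1,-38,0,0.65],[0,0,0,1,-38,0,0.65],[0,0,0,1,-38,0,0.65],[0,0,0,1,-38,0,0.65],[0,0,0,1,-30,0,0.65],[0,0,0,0,-15,0,0.65],[0,0,0,0,-5,0,0.65],[0,0,0,0,0,0,0.65],[0,0,0,0,0,0,0.65]]'
```

```text
clock: 37.33
eef_pos: [519.9, -17.0, 390.7]
tcp_rot: [-3.141, 0.002, 3.137]
contact_force: [0.3, -0.1, -0.2]
opening: 0.52
```

```bash
python3 -m creep '[[0,0,-0.005,-2,-7,20,0.65],[0,0,0,0,0,35,0.65],[0,0,0,0,0,38,0.65],[0,0,0,0,0,35,0.65],[0,0,0,0,0,20,0.65],[0,0,0,0,0,0,0.65],[0,0,0,0,0,0,0.65]]'
```

```text
clock: 37.92
eef_pos: [525.8, -15.0, 240.2]
tcp_rot: [3.14, 0.011, -3.133]
contact_force: [0.8, -0.3, 0.1]
opening: 0.519
```

```bash
python3 -m creep '[[0,0.011,0.008,4,-9,3,0.65],[0,0,0,0,0,0,0.65],[0,0,0,0,0,12,0.65],[0,0,0,0,0,6,0.65],[0,0,0,0,0,0,0.65],[0,0,0,0,0,0,0.65]]'
```

```text
clock: 38.42
eef_pos: [524.2, -23.3, 222.8]
tcp_rot: [3.14, 0.007, -3.14]
contact_force: [-0.1, 0.7, -0.0]
opening: 0.517
```

```bash
python3 -m creep '[[0,0.007,0,2.3,-0.7,8,0.65],[0,0,0,0,0,0,0.65],[0,0,0,0,0,8,0.65],[0,0,0,0,0,0,0.65],[0,0,0,0,0,0,0.65]]'
```

```text
clock: 38.83
eef_pos: [522.0, -24.3, 205.7]
tcp_rot: [3.14, 0.001, -3.141]
contact_force: [-0.5, 0.6, -0.6]
opening: 0.523
```

```bash
python3 -m creep '[[0,0,0,0,0,3,0.65],[0,0,0,0,0,0,0.65],[0,0,0,0,0,0,0.65]]'; python3 -m creep '[[0,0,0,0,0,1,0.65],[0,0,0,0,0,0,0.65],[0,0,0,0,0,0.5,0.65],[0,0,0,0,0,0,0.65]]';python3 - <<'E'
from h import *
f=grab_frame("scene"); crop(f,180,110,110,120,5,"s20")
E
```

```text
clock: 39.08
eef_pos: [522.0, -24.2, 202.2]
tcp_rot: [3.14, 0.0, -3.141]
contact_force: [0.1, 0.0, -0.6]
opening: 0.521
clock: 39.42
eef_pos: [522.4, -24.3, 201.3]
tcp_rot: [3.14, 0.001, -3.14]
contact_force: [0.7, -0.0, -0.4]
opening: 0.515
```

View pics/s20.png

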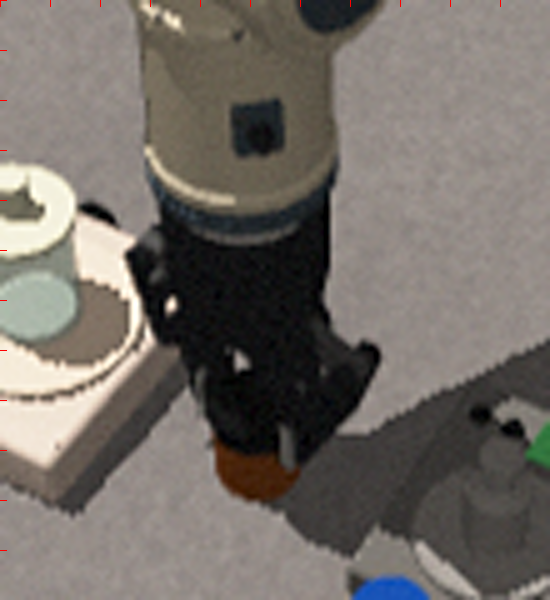

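```bash
python3 -m creep '[[0,0,0,0,0,0,0.6],[0,0,0,0,0,0,0.5],[0,0,0,0,0,0,0.4],[0,0,0,0,0,0,0.3],[0,0,0,0,0,0,0.2],[0,0,0,0,0,0,0.2],[0,0,0,0,0,0,0.2]]'; python3 -m creep '[[0,0,0,0,0,-15,0.2],[0,0,0,0,0,-35,0.2],[0,0,0,0,0,-40,0.2],[0,0,0,0,0,-40,0.2],[0,0,0,0,0,-40,0.2],[0,0,0,10,10,-20,0.2],[0,0,0,10,38,0,0.2],[0,0,0,10,38,0,0.2],[0,0,0,10,38,0,0.2],[0,0,0,10,38,0,0.2]]'; python3 -m creep '[[0,0,0,10,38,0,0.2],[0,0,0,10,38,0,0.2],[0,0,0,10,38,0,0.2],[0,0,0,10,38,0,0.2],[0,0,0,10,38,0,0.2],[0,0,0,10,38,0,0.2],[0,0,0,10,38,0,0.2],[0,0,0,0,0,0,0.2],[0,0,0,0,0,0,0.2],[0,0,0,0,0,0,0.2]]'
python3 - <<'E'
from h import *
f=grab_frame("scene"); crop(f,140,110,200,150,4,"s21")
f=grab_frame("top"); crop(f,190,110,170,140,4,"t21")
E
```

```text
clock: 40.05
eef_pos: [522.5, -24.2, 201.4]
tcp_rot: [3.14, 0.002, -3.14]
contact_force: [-0.4, 0.2, -0.1]
opening: 0.801
clock: 40.88
eef_pos: [472.1, 136.9, 402.6]
tcp_rot: [3.14, 0.005, 3.133]
contact_force: [1.1, 0.4, -0.1]
opening: 0.802
clock: 41.72
eef_pos: [394.6, 422.9, 404.2]
tcp_rot: [3.136, 0.009, 3.139]
contact_force: [0.2, -0.3, -0.4]
opening: 0.801
```

View pics/s21.png

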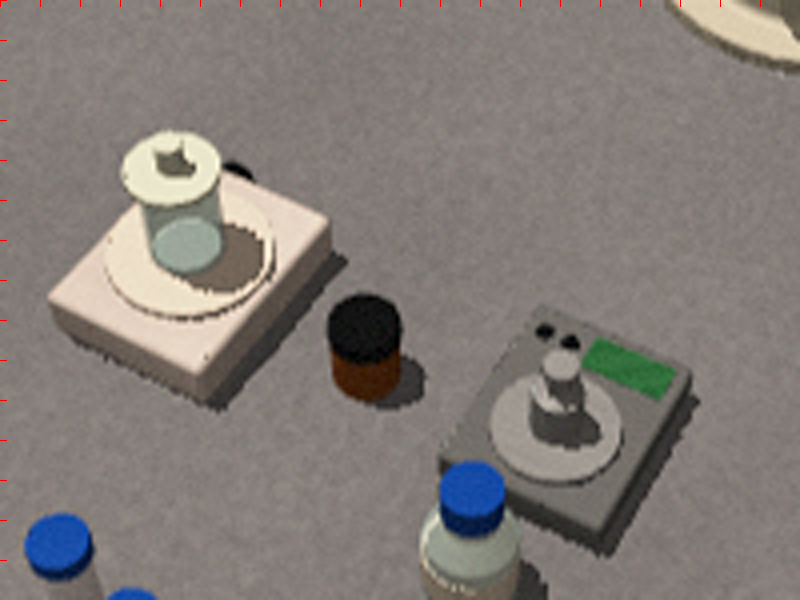

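View pics/t21.png

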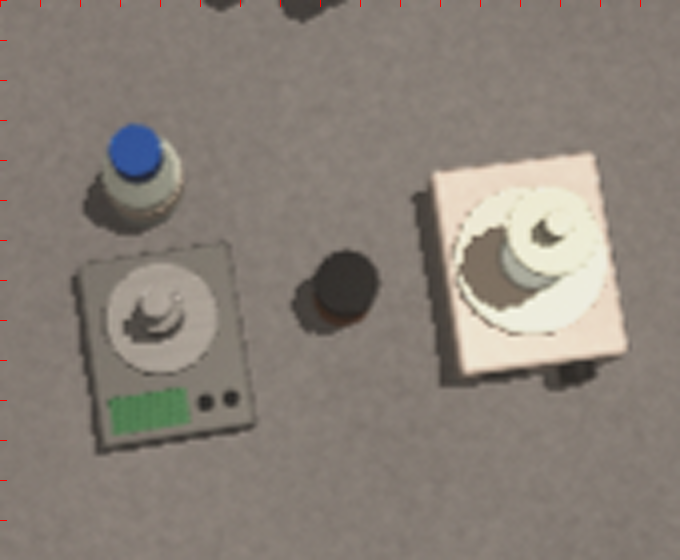

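Run:
```python
from h import *
t=grab_frame("top"); s=grab_frame("scene")
P=lambda u0,v0,k,x,y:((x+.5)/k+u0-.5,(y+.5)/k+v0-.5)
T=lambda x,y,z:onz(t,*P(190,110,4,x,y),z)[:2].round(1); S=lambda x,y,z:onz(s,*P(140,110,4,x,y),z)[:2].round(1)
print("jar",T(346,283,55),S(365.5,324,55)); print("plate",T(529,261,46),S(187,255,46)); print("pan",T(162,318,36),S(556,426,36))
print("lid",T(554,234,122),S(172,167,122)); print("cap",T(136,151,105),S(473,490,105)); print("w",T(156,299.5,96))
```

```text
jar [522.1 -24.2] [523.5 -23.2]
plate [ 537.1 -154.4] [ 543.1 -153.7]
pan [503.4 105.8] [504.  106.7]
lid [ 538.3 -157.6] [ 539.9 -156.9]
cap [605.6 117.8] [607.2 119.4]
w [505.  105.9]
```

Run:
```python
from h import *
print(sense()["qvel"].round(3)); print(job.sign_off())
```

```text
[-0.002 -0.002 -0.001  0.003 -0.002  0.004]
the job is handed in; nothing more can be done
None
```

The bench is set out as asked and handed in at about 42 s of the 128 s allowed. I moved the beaker, lid, weight, bottle and jar in that order. The red and yellow look-alikes of the weight were not touched.

The last camera checks showed everything upright, with the gripper clear of all the items:

| Item | Measured position, x, y (mm) | Intended position, x, y (mm) |
|---|---|---|
| Beaker on the stirrer plate | about (538.7, −156) | about (538.5, −155) |
| Lid on the beaker | about (539, −157) | about (538.7, −156) |
| Weight on the balance pan | about (505, 106) | about (503.6, 106) |
| Bottle behind the balance | about (606.4, 118.6), roughly 25 mm clear of the housing and about 1 mm off the pan's line | (605.8, 119.7) |
| Jar midway between stirrer and balance | about (522.5, −24) | (521, −24.5) |

- **Camera disagreement:** the top and scene views differed by 1–3 mm on most points, and by up to 6 mm in x on the last plate reading, where the lid hid part of the plate. The wrist camera mostly sat about 2 mm to one side in y.
- **Forces:** the wrist readings printed during the moves stayed at a few newtons, and no grasp slipped.

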